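# Drive the taper key of a pulley hub tight

### The job

Take the gib-head taper key out of its stand, start its thin end in the keyway between the pulley hub's jaw and the shaft with its slanted face against the jaw, then press or tap it down gently until it is wedged tight. It is tight when it takes a downward push of about 12 N to move it farther; never drive it with more than about 20 N, or the hub is strained. Leave it standing upright in the hub and let go, and do not disturb the other things on the bench.

Things in the scene. Friction and masses are not known exactly. Their poses are not given: they have to be found in the camera images.
- key: Loose steel gib-head taper key, 150 g, 88 mm tall, z up through the head. Origin: middle of the tip's foot. Blade 60 mm long, 16 mm broad (y), 6 mm thick (x) at the tip, 18 mm under the head: +x face plumb at x = +3, -x face slants 1 in 5 from x = -3 at the tip to -15 under the head. Starts upright in key_stand, thin end down, the head resting on the stand's top.
- key_tip (a point): The key's origin: middle of the foot of its thin end. Let go once it is started in the keyway, the key is kept upright by the keyway and may sink farther by its own weight.
- key_head (a point): Centre of the top of the key's rounded head, 88 mm above the tip and 5 mm to the key's -x side. The head is 24 mm (x) by 26 mm (y) by 28 mm high and is the part to grasp.
- key_stand: Fixed grey plastic block that holds the key, 56 x 62 x 70 mm high, with a foot plate 74 x 80 x 8 mm. Origin under its centre. The slot for the blade goes right through. It may stand left or right of the hub.
- hub: Fixed grey metal pulley hub, diameter 84 mm, axis upright, on a round dark base (diameter 116 mm, 12 mm thick); its flat top is 72 mm above the bench. Origin under the centre of the base, z up. An upright shaft stands in its bore, top 1 mm above the hub. The keyway is on the hub's -x side, between the flat of the shaft and the jaw; the key goes in with its x axis along the hub's x axis.
- keyway (a point): Mouth of the keyway, level with the hub's top, 18 mm from its axis; axes as the hub's. Keyway 19 mm broad (y), 60 mm deep. The jaw's face is 6 mm to the -x side at the mouth and slants to the shaft 1 in 5 going down. The shaft's plumb flat is 4 to 8 mm to the +x side, different each time and not measured: so the key gets tight with its tip anywhere 20 to 48 mm below the mouth.
- jaw: Steel jaw, 18 mm broad, filling the slot on the hub's -x side. Origin at the hub's while relaxed. Springs outward by 20 N per mm of squeeze, too little to see. Once the key touches both faces the push needed rises 1 to 3 N per mm of depth and is 0.75 to 1.05 times the squeeze on the jaw; the key then stays by itself. A squeeze of 8 to 28 N is right; more strains the hub.
- timer: Bystander: small white bench timer, 39x68x62 mm. Origin at the centre of its underside. To be left alone.
- beaker_250: Bystander: large clear beaker, 72x78x95 mm. Origin at the centre of its underside. To be left alone.
- standard_b: Bystander: small white bottle with a cap, 37x37x88 mm. Origin at the centre of its underside. To be left alone.
- film_roll: Bystander: white roll of film, 62x62x50 mm. Origin at the centre of its underside. To be left alone.
- beaker_50: Bystander: small clear beaker, 44x50x56 mm. Origin at the centre of its underside. To be left alone.
- tape_roll: Bystander: roll of tape lying flat, 82x82x19 mm. Origin at the centre of its underside. To be left alone.
- screwdriver: Bystander: screwdriver lying down, 27x190x26 mm. Origin at the centre of its underside. To be left alone.
- tweezers: Bystander: steel tweezers lying down, 16x128x8 mm. Origin at the centre of its underside. To be left alone.

How it is judged:
By the outcome, as a careful person would: the job done as asked, in the order asked, and still so for the second after the job is handed in, with the robot touching nothing.
It also fails if it takes over 48 s, if anything falls off the work surface, if the arm or the gripper's body presses on something with over 40 N, if the wrist force passes 120 N, or if a joint passes its speed limit or range.

### The arm

A 6-joint arm with a two-finger parallel gripper is mounted at the origin on a cart in front of the work surface, level with it; the furniture and walls round the work are solid. World frame = base frame: x ahead of the robot, y to its left, z up, the work surface at z = 0. Lengths are in m, angles in rad, forces in N, time in s.
With the tool pointing down it reaches from about 0.4 to 0.825 m from the base axis. Payload 7 kg.
Tool frame: the origin (TCP) lies at the very end of the fingers, on their centre line; the grasp point (between the pads) lies 19 mm behind it; z points along the fingers, y is the direction in which the jaws open and shut (so a half turn about z gives the same grasp; the last joint's range is limited). The gripper opens to 88 mm and grips with 3 to 60 N. Pads are 19 mm wide; open, the fingers measure 130 mm over their backs; the gripper's body (78 mm by 193 mm) begins 47 mm behind the grasp point.
Start: joints at [1.431, 0.359, 0.012, 0, -1.224, -0.288], TCP at [0.28, 0.614, 0.227] pointing down, gripper open.
Joint ranges: [-3.07, 3.07], [-1.43, 2.12], [-1.02, 1.25], [-3.03, 1.67], [-3.05, -0], [-3.03, 3.03]. Speed limits (rad/s): [2.39, 2.39, 3.01, 3.14, 3.14, 3.14].

### API

Orientations are given as [roll, pitch, yaw] about the fixed x, y, z axes, in that order (R = Rz(yaw) Ry(pitch) Rx(roll)).
In Python, from station import arm, eyes, job, outline_of gives the robot as it stands.
- The arm moves only by the tool apply_moves, never from a script. Its argument "moves" is a list of rows, each a list of 5 numbers: the opening, from -1 (shut) to 1 (fully open), then the shift along the tool's x, y, z in m, then the turn about the tool's z in rad. A call has 1 to 12 rows; each row shifts and turns the commanded pose from where the row before left it, along the tool's axes as they then stand; what a row does not reach is not made up. A row lasts 1/12 s, in which the tool goes at most 41.7 mm and 7.16 degrees, less where a joint would pass 70% of its speed; a pose out of reach is approached as far as the arm can. A call with a gripper value outside its range is refused whole. The fingers move at their own pace and stop on an object; "newtons" is the grip in N (left out, the last holds). Time passes only in rows, so rows that do not move let the fingers close. It gives the time, the measured TCP pose, the force and the opening at its end, in the units of the state.
- arm.get_state(): the state, without advancing time (a new reading comes with each control period).
- eyes.grab_frame(name): name is "scene" or "top"; returns a dict with "color" (480x640x3 uint8, red, green, blue), "z_map" (480x640 float32, m along the optical axis (not along the pixel's ray), 0 where there is no reading), "camera_matrix" (3x3 intrinsics, pixels), "extrinsics" (4x4, takes a point from camera to world coordinates). Camera axes: x right, y up, looking along -z (the intrinsics and any distortion apply to the point x, -y, -z); pixel columns grow to the right and rows downward; lengths in m; the calibration is good to about 2 mm. A picture is of the moment at which its call begins.
- job.job_done(): hands the job in, once; it reports no verdict.
Trained networks look in a picture, given as the dict that the camera call returned (one of the last four; its "shot" number tells which), for a name from the list of things; names that differ only in an ending like _2 or _b are one class to them, and where a whole thing is asked for, a point or a joint stands for the part that bears it (a point fixed in the world has none). Each returns a list of dicts, best first, with "score" (0 to 1); they miss things now and then, are a little off and sometimes report something else, mostly with a low value. They report only what shows in the picture. A call takes as long as a camera call.
- outline_of(label, picture): "region" (480x640 bool, what is visible of it) and "extent" ([left, top, right, bottom] in pixels, round what is visible of it).
The state is a dict: "t": time; "q": joint angles; "qd": joint speeds; "joint_efforts": joint torques, N m; "eef_pos": TCP position; "ee_rot": TCP orientation; "force": force on the tool from outside, world axes, zero at the start; "moment": the same for the moment, N m; "width": finger opening in m.
Only numpy, scipy, OpenCV 4.12 (cv2) and the standard library are available. Lean on these libraries where they do the work, as an engineer would, in place of code of your own. Each camera call takes 0.05 s, during which the arm holds its last target.

## Working session

There is one attempt and no reset: what is moved stays moved. The work goes in short steps, Python scripts to look and compute and a tool call to move; the robot and the scene stay as the last step left them, time stands still between calls to the robot, and variables do not carry over. Pictures are saved under pics/ and viewed, and the job is handed in when it is done.

Besides the shell and the picture viewer there is one more tool, called after "Request:" as a command line: name --pt "numbers of a row" for each row, then --argument value for the rest. apply_moves: Moves the arm, as the interface text tells. Its arguments: {"type":"object","properties":{"moves":{"type":"array","items":{"type":"array","items":{"type":"number"}}},"newtons":{"type":"number"}},"required":["moves"]}

```bash
mkdir -p pics; ls; python3 - <<'E'
from station import arm, eyes, job, outline_of
import cv2, numpy as np
s=arm.get_state(); print({k:np.round(v,4) for k,v in s.items()})
for n in("scene","top"):
    f=eyes.grab_frame(n); cv2.imwrite(f"pics/{n}0.png",f["color"][:,:,::-1]); print(n,f["camera_matrix"],f["extrinsics"].round(3),f.keys())
    np.savez(f"pics/{n}0.npz",**{k:f[k] for k in("color","z_map","camera_matrix","extrinsics")})
    d={}
    for l in("key","key_stand","hub","jaw"):
        for r in outline_of(l,f)[:2]:
            print(l,round(r["score"],2),r["extent"]); d.setdefault(l,r["region"])
    np.savez(f"pics/{n}0_m.npz",**d)
E
```

```text
pics
{'t': np.float64(0.0), 'q': array([ 1.4311e+00,  3.5940e-01,  1.1100e-02, -4.0000e-04, -1.2241e+00,
       -2.8810e-01]), 'qd': array([ 0.0015, -0.0001,  0.0002,  0.0006,  0.0007, -0.0017]), 'joint_efforts': array([ 2.6000e-03, -5.8273e+01,  2.9305e+01,  6.9974e+00,  6.9000e-03,
       -2.0000e-04]), 'eef_pos': array([0.2798, 0.6137, 0.2256]), 'ee_rot': array([ 3.1399e+00, -2.0000e-04, -4.2790e-01]), 'force': array([ 0.5393,  0.2772, -0.2751]), 'moment': array([0.0339, 0.0144, 0.0167]), 'width': np.float64(0.0875)}
scene [[609.96896696   0.         310.25583526]
 [  0.         609.96896696 248.75484155]
 [  0.           0.           1.        ]] [[-0.545  0.365 -0.755 -0.331]
 [-0.839 -0.247  0.486  0.537]
 [-0.009  0.898  0.44   0.626]
 [ 0.     0.     0.     1.   ]] dict_keys(['color', 'z_map', 'camera_matrix', 'extrinsics', 'shot'])
key 0.61 [329.2, 252.0, 343.1, 271.7]
hub 0.88 [226.7, 293.0, 290.5, 359.6]
hub 0.18 [329.5, 252.2, 349.9, 275.2]
jaw 0.79 [269.7, 310.6, 277.8, 339.2]
top [[480.82194858   0.         325.81344937]
 [  0.         480.82194858 236.83243336]
 [  0.           0.           1.        ]] [[-0.015  0.998 -0.069  0.503]
 [-1.    -0.013  0.021 -0.047]
 [ 0.021  0.069  0.997  1.172]
 [ 0.     0.     0.     1.   ]] dict_keys(['color', 'z_map', 'camera_matrix', 'extrinsics', 'shot'])
key 0.27 [241.1, 283.3, 254.6, 294.7]
key_stand 0.89 [311.7, 241.4, 345.0, 278.0]
hub 0.55 [223.7, 255.5, 271.5, 303.9]
jaw 0.44 [242.4, 282.8, 251.8, 297.3]
```

View pics/scene0.png

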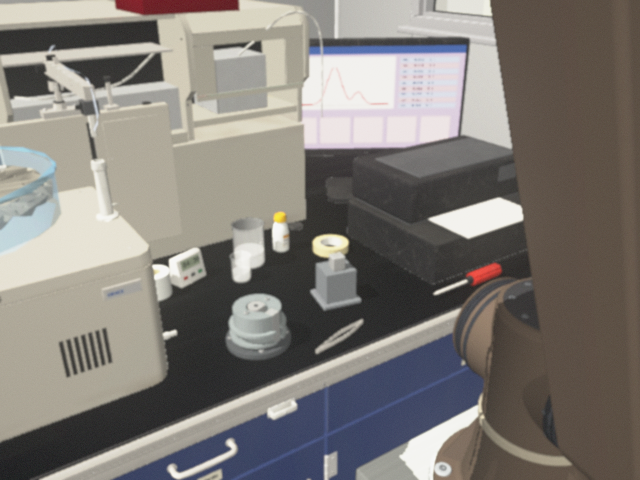

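View pics/top0.png

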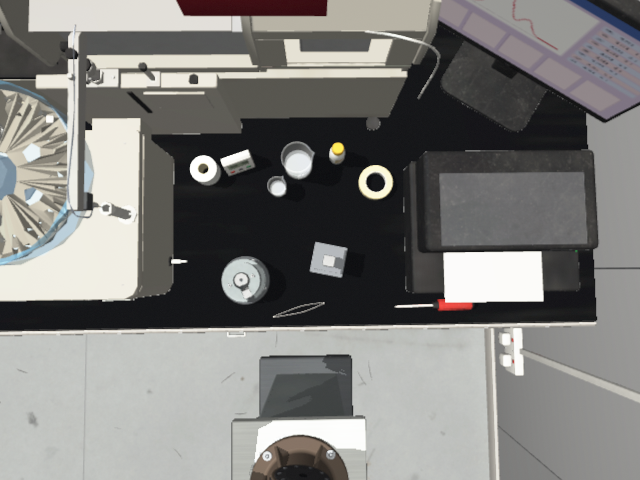

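```bash
python3 - <<'E'
import cv2
a=cv2.imread("pics/top0.png")[220:320,200:400]; cv2.imwrite("pics/topz.png",cv2.resize(a,None,fx=4,fy=4,interpolation=cv2.INTER_CUBIC))
a=cv2.imread("pics/scene0.png")[230:380,210:410]; cv2.imwrite("pics/scenez.png",cv2.resize(a,None,fx=4,fy=4,interpolation=cv2.INTER_CUBIC))
E
```

```text
(no output)
```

View pics/topz.png

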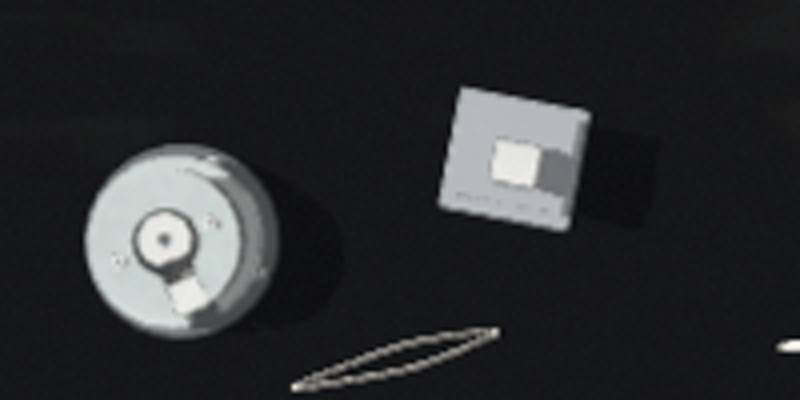

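View pics/scenez.png

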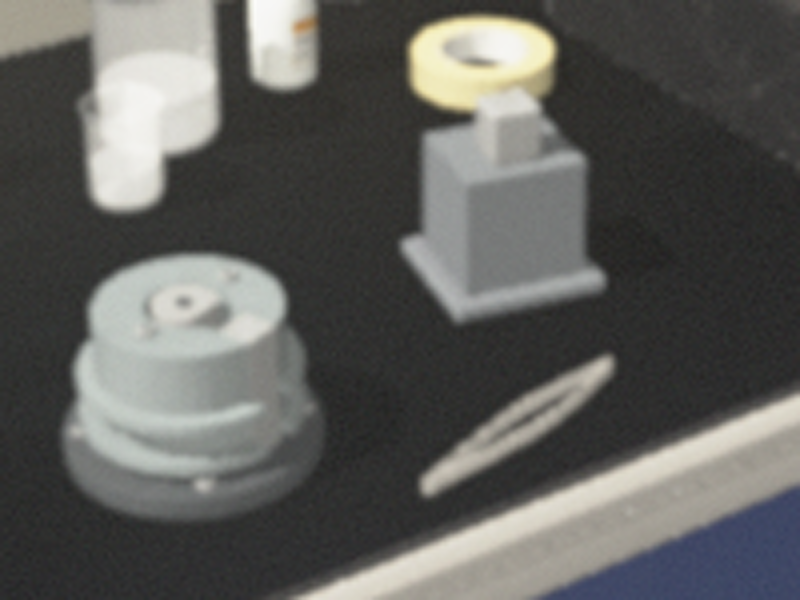

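The scene view shows the hub at about (257,325) and the stand with the key head at (337,263). In the top view the stand is at (328,259) with the key head at (329,261). The hub is at (241,279), and its light jaw at (247,293) lies on the side nearest the robot. Next I'll measure them with depth.

```bash
cat > h.py <<'E'
import numpy as np, cv2
def cloud(f):
    K=f["camera_matrix"];z=f["z_map"];E=f["extrinsics"]
    v,u=np.mgrid[:480,:640]
    p=np.stack([(u-K[0,2])/K[0,0]*z,-(v-K[1,2])/K[1,1]*z,-z],-1)
    w=p@E[:3,:3].T+E[:3,3]; w[z==0]=np.nan; return w
def proj(f,P):
    K=f["camera_matrix"];E=f["extrinsics"]
    c=(np.atleast_2d(P)-E[:3,3])@E[:3,:3]
    return np.c_[K[0,0]*c[:,0]/-c[:,2]+K[0,2],K[1,1]*c[:,1]/c[:,2]+K[1,2]]
def load(n): 
    return dict(np.load(f"pics/{n}.npz"))
E
python3 - <<'E'
from h import *
for n in("top0","scene0"):
    f=load(n);w=cloud(f)
    box=lambda x0,x1,y0,y1,z0,z1:w[(w[...,0]>x0)&(w[...,0]<x1)&(w[...,1]>y0)&(w[...,1]<y1)&(w[...,2]>z0)&(w[...,2]<z1)]
    if n=="top0": print(w[259,329],w[279,241],w[250,318], w[266,300])
    def rect(p,name):
        if len(p)<5: print(name,len(p));return
        r=cv2.minAreaRect((p[:,:2]*1000).astype(np.float32)); print(n,name,len(p),np.round(r[0],1),np.round(r[1],1),round(r[2],1),"z",np.median(p[:,2]).round(4),"mean",p.mean(0).round(4))
    sx=w[259,329] if n=="top0" else sx
    hx=w[272,241] if n=="top0" else hx
    a=(sx[0]-.06,sx[0]+.06,sx[1]-.06,sx[1]+.06); b=(hx[0]-.06,hx[0]+.06,hx[1]-.06,hx[1]+.06)
    rect(box(*a,.085,.12),"head"); rect(box(*a,.06,.08),"standtop"); rect(box(*a,.004,.013),"plate")
    p=box(*b,.066,.085); rect(p,"hubtop"); print(cv2.minEnclosingCircle((p[:,:2]*1000).astype(np.float32)))
E
```

```text
[ 0.52772967 -0.07680444  0.09734912] [0.4858054  0.12324125 0.07094932] [ 0.54950169 -0.05267775  0.06568826] [ 0.51396608 -0.00870062 -0.00085727]
top0 head 123 [524.9 -75.4] [25.5 23.7] 77.8 z 0.0969 mean [ 0.5248 -0.0753  0.0969]
top0 standtop 538 [530.2 -76.5] [61.9 56.1] 77.9 z 0.0691 mean [ 0.5311 -0.0765  0.0692]
top0 plate 330 [528.8 -76.9] [116.3 113.8] 89.3 z 0.0067 mean [ 0.526  -0.0743  0.007 ]
top0 hubtop 978 [483.6 123.4] [82.6 81.6] 89.2 z 0.0713 mean [0.4846 0.124  0.0713]
((483.8642578125, 123.5792236328125), 42.04901885986328)
scene0 head 168 [520.8 -71.6] [27.8 28.8] 78.3 z 0.0954 mean [ 0.5191 -0.0695  0.0938]
scene0 standtop 503 [528.1 -73.4] [64.7 61.7] 77.8 z 0.0696 mean [ 0.5187 -0.0658  0.069 ]
scene0 plate 354 [527.9 -72.9] [81.1 78.1] 78.6 z 0.008 mean [ 0.5115 -0.059   0.008 ]
scene0 hubtop 1042 [484.1 127.1] [83.8 84.6] 88.2 z 0.072 mean [0.4793 0.1289 0.0718]
((482.8072814941406, 126.92926025390625), 43.997493743896484)
```

```bash
python3 - <<'E'
from h import *
for n in("top0","scene0"):
    f=load(n);print(n,proj(f,[[0.28,.614,.226],[0.28,.614,.35],[0,0,0],[0,0,.3],[.527,-.076,.0]]).round(0).tolist())
    w=cloud(f)
    if n=="top0":
        for y,x in[(440,300),(395,300),(280,150),(200,100),(320,60),(110,200),(300,500),(160,500),(60,210),(5,250)]: print((x,y),w[y,x].round(3))
    else:
        for y,x in[(300,550),(100,560),(20,600),(250,100),(300,470)]: print((x,y),w[y,x].round(3))
E
```

```text
top0 [[-31.0, 393.0], [-85.0, 412.0], [299.0, 485.0], [293.0, 562.0], [328.0, 260.0]]
(300, 440) [ 0.107 -0.005  0.015]
(300, 395) [ 0.11   0.008 -0.383]
(150, 280) [0.488 0.295 0.168]
(100, 200) [0.646 0.371 0.235]
(60, 320) [ 0.393  0.568 -0.005]
(200, 110) [0.822 0.177 0.237]
(500, 300) [ 0.431 -0.453  0.11 ]
(500, 160) [ 0.724 -0.43   0.201]
(210, 60) [0.905 0.149 0.277]
(250, 5) [0.86  0.037 0.546]
scene0 [[-90.0, 406.0], [-131.0, 297.0], [525.0, 488.0], [565.0, 285.0], [337.0, 297.0]]
(550, 300) [-0.081  0.149  0.372]
(560, 100) [-0.106  0.216  0.544]
(600, 20) [-0.135  0.235  0.592]
(100, 250) [0.499 0.365 0.239]
(470, 300) [0.101 0.03  0.242]
```

```bash
python3 - <<'E'
from h import *
ims=[]
for n,c in(("top0",(.4838,.1235)),("scene0",(.4834,.127))):
    f=load(n)
    s=8 # px per mm
    xs=np.arange(-50,50,1/8)/1000
    # image: right=-y, up=+x
    X,Y=np.meshgrid(xs,xs)
    P=np.stack([c[0]-Y,c[1]-X,np.full_like(X,.072)],-1).reshape(-1,3)
    m=proj(f,P).astype(np.float32).reshape(800,800,2)[100:700]
    m=m[:, 50:750] if 0 else m
    im=cv2.remap(f["color"][:,:,::-1].copy(),m[...,0],m[...,1],cv2.INTER_CUBIC)
    for k in range(-40,41,10):
        cv2.putText(im,"+",(400+k*8-5,305),0,.4,(0,0,255),1)
    cv2.imwrite(f"pics/rect_{n}.png",im)
    M=np.load(f"pics/{n}_m.npz")
    w=cloud(f);p=w[M["jaw"]];p=p[np.abs(p[:,2]-.072)<.006]
    d=p[:,:2].mean(0)-np.array(c); print(n,len(p),(d*1000).round(1),np.degrees(np.arctan2(d[1],d[0])), np.hypot(*d))
E
```

```text
top0 59 [-28.9 -12.2] -157.16353050328806 0.03140331508857009
scene0 48 [-35.7 -14.1] -158.48376488861896 0.03839890699883101
```

View pics/rect_top0.png

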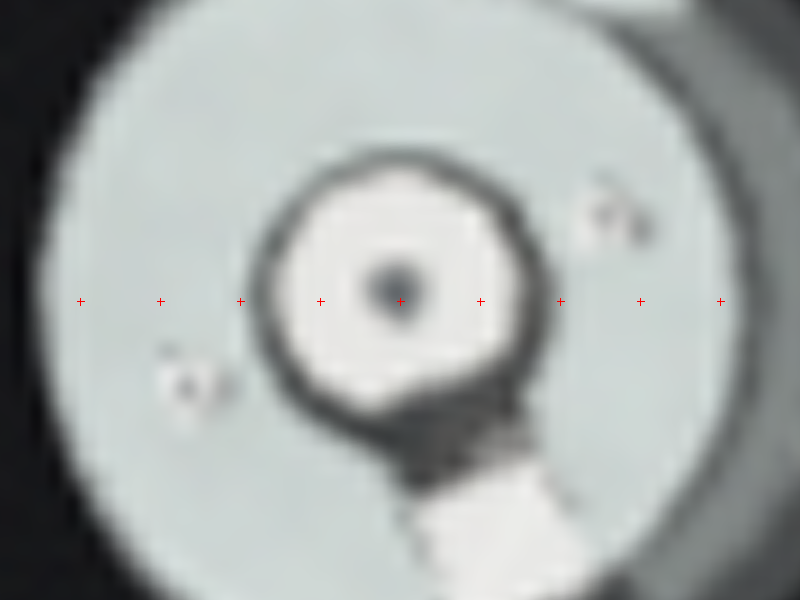

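View pics/rect_scene0.png

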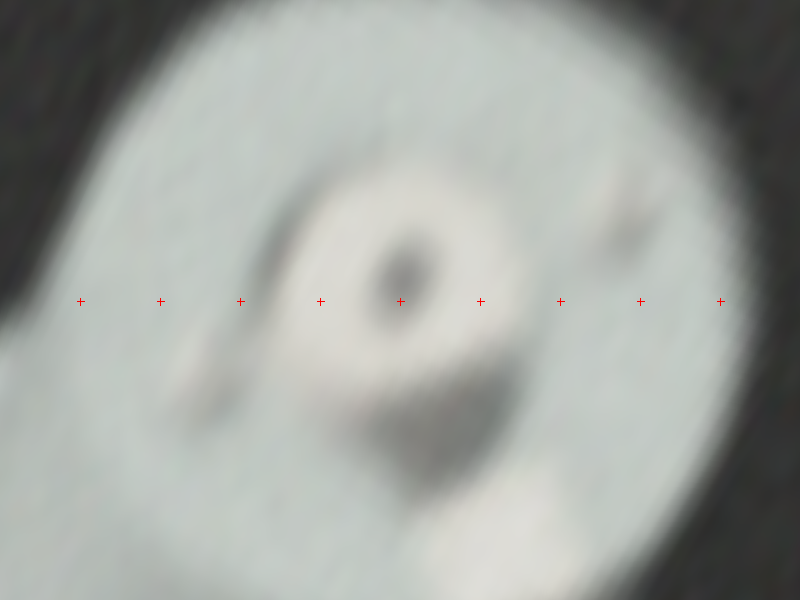

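Request:
apply_moves --pt "1 0 0 -0.02 0" --pt "1 0 0 -0.03 0" --pt "1 0 0 -0.03 0" --pt "1 0 0 -0.02 0"

```text
t: 0.83
eef_pos: [0.2805, 0.6146, 0.3298]
ee_rot: [-3.139, -0.0, -0.428]
force: [0.4, 0.6, 0.2]
width: 0.0875
```

Request:
apply_moves --pt "1 0.01 0.012 0 0" --pt "1 0.021 0.024 0 0" --pt "1 0.021 0.024 0 0" --pt "1 0.021 0.024 0 0" --pt "1 0.021 0.024 0 0" --pt "1 0.021 0.024 0 0" --pt "1 0.021 0.024 0 0" --pt "1 0.021 0.024 0 0" --pt "1 0.021 0.024 0 0" --pt "1 0.021 0.024 0 0" --pt "1 0.021 0.024 0 0" --pt "1 0.021 0.024 0 0"

```text
t: 1.83
eef_pos: [0.3849, 0.2615, 0.3269]
ee_rot: [-3.141, -0.0, -0.427]
force: [0.9, 0.6, 0.0]
width: 0.0876
```

```bash
cat >> h.py <<'E'
def to(tx,ty,tz,yawdeg):
    from station import arm
    s=arm.get_state(); p=s["eef_pos"]; y=s["ee_rot"][2]
    d=np.array([tx,ty,tz])-p
    print("t",round(float(s["t"]),2),"pos",p.round(4),"rot",np.round(s["ee_rot"],4),"F",s["force"].round(2),"w",round(float(s["width"]),4))
    print("tool delta dx %.4f dy %.4f dz %.4f turn %.4f"%(d[0]*np.cos(y)+d[1]*np.sin(y),d[0]*np.sin(y)-d[1]*np.cos(y),-d[2],-((np.radians(yawdeg)-y+np.pi)%(2*np.pi)-np.pi)),"(turn after shift)")
E
python3 -c "
from h import *
to(.5235,-.0738,.2,-12.2)"
```

```text
t 1.83 pos [0.3849 0.2615 0.3269] rot [-3.1407e+00 -2.0000e-04 -4.2750e-01] F [0.86 0.6  0.03] w 0.0876
tool delta dx 0.2651 dy 0.2476 dz 0.1269 turn -0.2146 (turn after shift)
```

Request:
apply_moves --pt "1 0.023 0.021 0 0" --pt "1 0.024 0.0225 0 0" --pt "1 0.024 0.0225 0 0" --pt "1 0.024 0.0225 0.01 0" --pt "1 0.024 0.0225 0.013 0" --pt "1 0.024 0.0225 0.013 0" --pt "1 0.024 0.0225 0.013 0" --pt "1 0.024 0.0225 0.013 0" --pt "1 0.024 0.0225 0.013 0" --pt "1 0.024 0.0225 0.013 0" --pt "1 0.024 0.022 0.012 0" --pt "1 0 0 0 -0.1"

```text
t: 2.83
eef_pos: [0.5222, -0.0735, 0.2237]
ee_rot: [3.139, 0.004, -0.333]
force: [-0.3, 0.0, 0.1]
width: 0.0878
```

Request:
apply_moves --pt "1 0 0 0 -0.1" --pt "1 0 0 0 -0.015" --pt "1 0 0 0 0"

```text
t: 3.08
eef_pos: [0.5223, -0.0696, 0.2266]
ee_rot: [-3.142, -0.0, -0.215]
force: [0.4, 0.2, -0.2]
width: 0.0878
```

```bash
python3 - <<'E'
from h import *
from station import eyes
to(.5235,-.0738,.0745,-12.2)
for n in("scene","top"):
    f=eyes.grab_frame(n)
    np.savez(f"pics/{n}1.npz",**{k:f[k] for k in("color","z_map","camera_matrix","extrinsics")})
    from station import arm
    p=arm.get_state()["eef_pos"]; print(n,proj(f,p))
    u,v=proj(f,p)[0].astype(int); u=min(max(u,100),540);v=min(max(v,75),405)
    a=f["color"][v-75:v+75,u-100:u+100,::-1]; cv2.imwrite(f"pics/{n}1.png",cv2.resize(a,None,fx=4,fy=4,interpolation=cv2.INTER_CUBIC)); print(u-100,v-75)
E
```

```text
t 3.08 pos [ 0.5223 -0.0696  0.2266] rot [-3.1415e+00 -1.0000e-04 -2.1470e-01] F [ 0.44  0.21 -0.22] w 0.0878
tool delta dx 0.0021 dy 0.0039 dz 0.1521 turn -0.0018 (turn after shift)
scene [[336.45537177 192.48149778]]
236 117
top [[326.94240197 260.29585283]]
226 185
```

View pics/scene1.png

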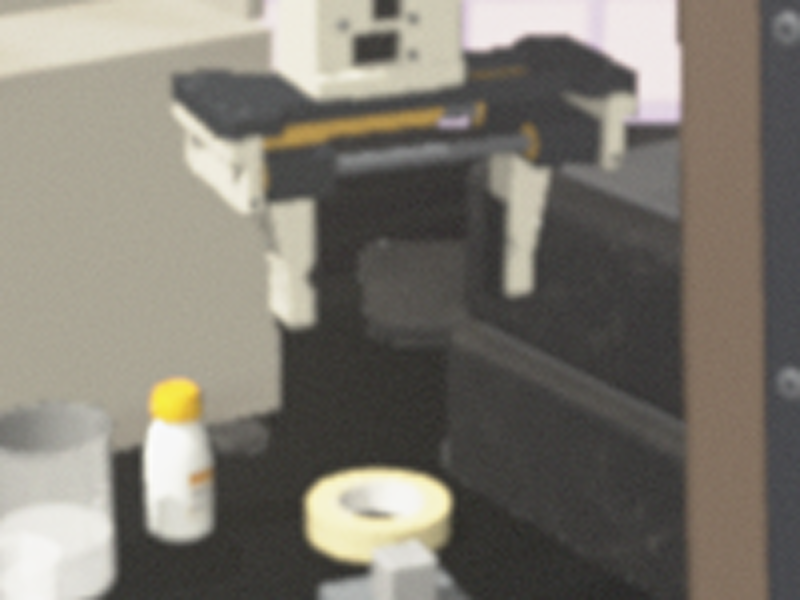

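View pics/top1.png

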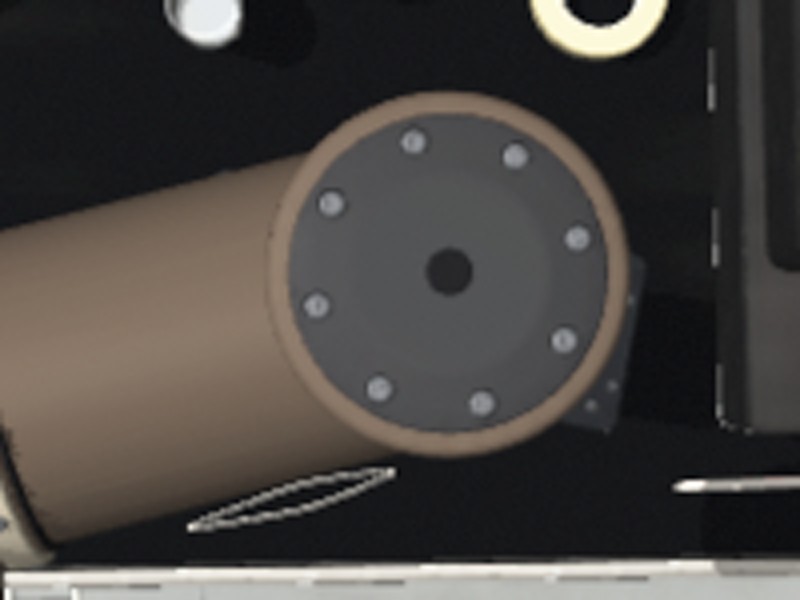

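Request:
apply_moves --pt "1 0.002 0.004 0.01 0" --pt "1 0 0 0.025 0" --pt "1 0 0 0.03 0" --pt "1 0 0 0.03 0" --pt "1 0 0 0.02 0" --pt "1 0 0 0.012 0" --pt "1 0 0 0 0" --pt "1 0 0 0 0"

```text
t: 3.85
eef_pos: [0.523, -0.0738, 0.099]
ee_rot: [3.141, 0.001, -0.213]
force: [-1.2, 0.5, 0.7]
width: 0.0874
```

```bash
python3 - <<'E'
from h import *
from station import eyes,arm
to(.5235,-.0738,.0745,-12.2)
f=eyes.grab_frame("scene")
np.savez("pics/scene2.npz",**{k:f[k] for k in("color","z_map","camera_matrix","extrinsics")})
a=f["color"][190:310,250:410,::-1]; cv2.imwrite("pics/scene2.png",cv2.resize(a,None,fx=5,fy=5,interpolation=cv2.INTER_CUBIC))
p=arm.get_state()["eef_pos"]; print(proj(f,p)-[250,190])
E
```

```text
t 3.85 pos [ 0.523  -0.0738  0.099 ] rot [ 3.1408e+00  1.3000e-03 -2.1310e-01] F [-1.23  0.51  0.68] w 0.0874
tool delta dx 0.0005 dy -0.0001 dz 0.0245 turn -0.0001 (turn after shift)
[[87.22296555 63.67733368]]
```

View pics/scene2.png

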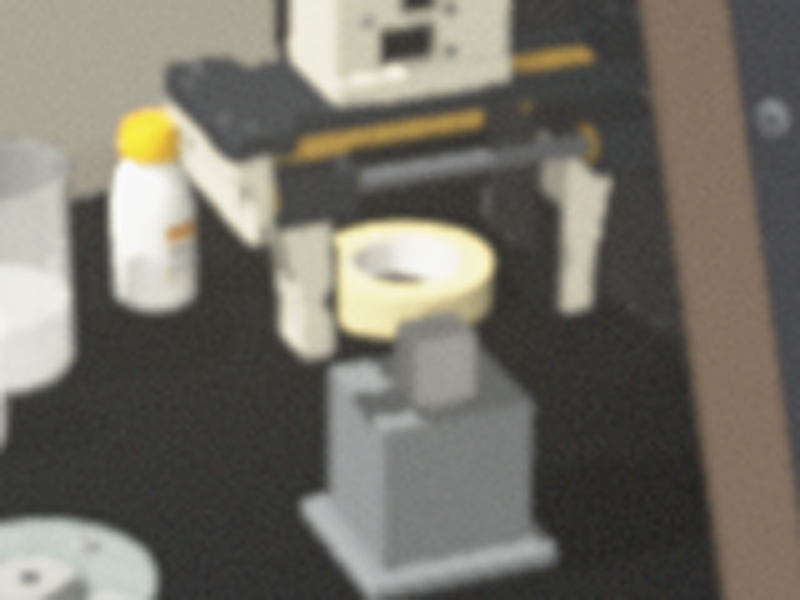

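The gripper straddles the key head: the fingers are at (305,330) and (578,300) in the crop, and the head top at (437,325) is under the projected TCP. I'll descend and grip.

Request:
apply_moves --pt "1 0 0 0.01 0" --pt "1 0 0 0.01 0" --pt "1 0 0 0.004 0" --pt "1 0 0 0 0" --pt "-1 0 0 0 0" --pt "-1 0 0 0 0" --pt "-1 0 0 0 0" --pt "-1 0 0 0 0" --pt "-1 0 0 0 0" --pt "-1 0 0 0 0" --pt "-1 0 0 0 0" --pt "-1 0 0 0 0" --newtons 25

```text
t: 4.9
eef_pos: [0.5234, -0.0738, 0.0756]
ee_rot: [-3.142, -0.0, -0.213]
force: [-0.5, 0.5, -0.0]
width: 0.0401
```

Request:
apply_moves --pt "-1 0 0 0 0" --pt "-1 0 0 0 0" --pt "-1 0 0 0 0" --pt "-1 0 0 0 0"

```text
t: 5.23
eef_pos: [0.5234, -0.0738, 0.0756]
ee_rot: [3.142, 0.0, -0.213]
force: [-1.2, 0.7, -0.6]
width: 0.0256
```

Request:
apply_moves --pt "-1 0 0 0 0" --pt "-1 0 0 0 0" --pt "-1 0 0 -0.004 0" --pt "-1 0 0 -0.008 0" --pt "-1 0 0 -0.012 0" --pt "-1 0 0 -0.015 0" --pt "-1 0 0 -0.015 0" --pt "-1 0 0 -0.018 0" --pt "-1 0 0 -0.018 0" --pt "-1 0 0 -0.015 0" --pt "-1 0 0 -0.005 0" --pt "-1 0 0 0 0"

```text
t: 6.23
eef_pos: [0.5242, -0.0737, 0.1873]
ee_rot: [-3.14, -0.003, -0.213]
force: [-0.3, 0.5, -1.6]
width: 0.0261
```

```bash
python3 - <<'E'
from h import *
from station import eyes,arm
# keyway rel. stand centre (-.0628,.193); tool yaw at place 22.3
to(.5234-.06,-.0738+.19,.186,22.3)
f=eyes.grab_frame("scene")
np.savez("pics/scene3.npz",**{k:f[k] for k in("color","z_map","camera_matrix","extrinsics")})
a=f["color"][150:270,250:410,::-1]; cv2.imwrite("pics/scene3.png",cv2.resize(a,None,fx=5,fy=5,interpolation=cv2.INTER_CUBIC))
E
```

```text
t 6.23 pos [ 0.5242 -0.0737  0.1873] rot [-3.1404e+00 -3.0000e-03 -2.1270e-01] F [-0.25  0.46 -1.61] w 0.0261
tool delta dx -0.0995 dy -0.1728 dz 0.0013 turn -0.6019 (turn after shift)
```

View pics/scene3.png

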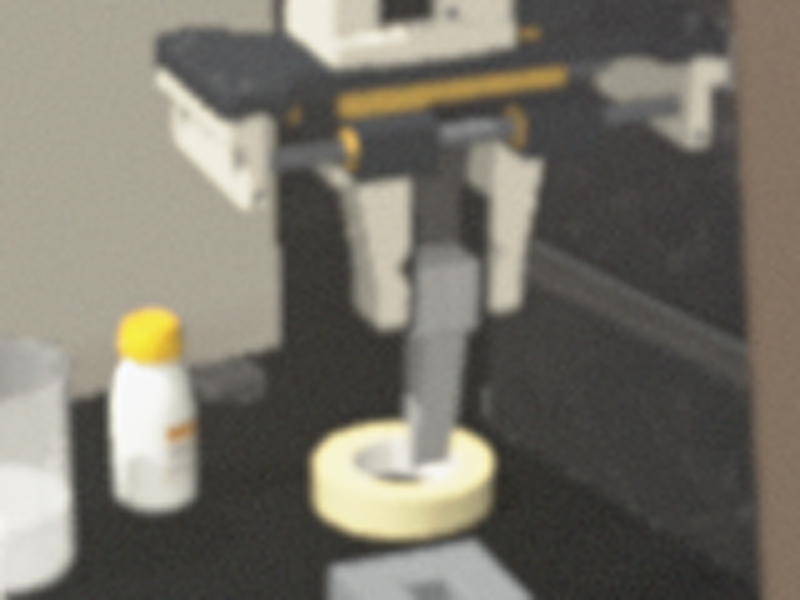

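```bash
python3 - <<'E'
from h import *
f=load("scene3");w=cloud(f)
th=np.radians(-12.2);ex=np.array([np.cos(th),np.sin(th)]);ey=np.array([-ex[1],ex[0]])
T=np.array([.5242,-.0737])
d=w[...,:2]-T; a=d@ex*1000;b=d@ey*1000;z=w[...,2]*1000
m=(abs(a)<25)&(abs(b)<14)&(z>110)&(z<220)
for z0 in range(116,216,8):
    k=m&(abs(z-z0)<4)
    if k.sum()>5: print(z0,k.sum(),"x' p10/med/p90",np.percentile(a[k],[10,50,90]).round(1),"y'",np.percentile(b[k],[3,50,97]).round(1))
E
```

```text
124 23 x' p10/med/p90 [0.6 2.7 5. ] y' [-5.7  2.4  9.8]
132 36 x' p10/med/p90 [-0.2  2.   6. ] y' [-5.9  3.7  9.8]
140 36 x' p10/med/p90 [-2.3  0.1  4.5] y' [-5.6  2.7  9.8]
148 35 x' p10/med/p90 [-4.1 -1.   3.3] y' [-6.4  2.5  9.9]
156 37 x' p10/med/p90 [-5.6 -3.4  1.5] y' [-5.5  4.8 10.5]
164 34 x' p10/med/p90 [-6.7 -4.5  4.5] y' [-6.6  5.3  9.7]
172 41 x' p10/med/p90 [-9.3 -6.7  1.4] y' [-5.6  4.1 10.2]
180 33 x' p10/med/p90 [-10.6  -8.3  -4.3] y' [-6.5  1.7 11. ]
188 55 x' p10/med/p90 [-12.8 -10.2  -8.5] y' [-12.    0.7  12.6]
196 56 x' p10/med/p90 [-13.3 -10.7  -9. ] y' [-13.   -0.5  12.7]
204 56 x' p10/med/p90 [-13.1 -11.2  -8.4] y' [-12.6   0.9  12.8]
212 78 x' p10/med/p90 [-11.7  -3.    6.4] y' [-13.1  -3.7  11. ]
```

Request:
apply_moves --pt "-1 -0.006 -0.0105 0 0" --pt "-1 -0.0125 -0.021 0 0" --pt "-1 -0.0125 -0.021 0 0" --pt "-1 -0.0125 -0.021 0 0" --pt "-1 -0.0125 -0.021 0 0" --pt "-1 -0.0125 -0.021 0 0" --pt "-1 -0.0125 -0.021 0 0" --pt "-1 -0.0125 -0.021 0 0" --pt "-1 -0.006 -0.0105 0 0" --pt "-1 -0.003 -0.003 0 -0.05" --pt "-1 0 0 0 -0.1" --pt "-1 0 0 0 -0.1"

```text
t: 7.28
eef_pos: [0.4581, 0.1155, 0.1843]
ee_rot: [3.141, 0.002, 0.043]
force: [-0.3, 0.1, -2.7]
width: 0.026
```

Request:
apply_moves --pt "-1 0 0 0 -0.1" --pt "-1 0 0 0 -0.1" --pt "-1 0 0 0 -0.1" --pt "-1 0 0 0 -0.052" --pt "-1 0 0 0 0" --pt "-1 0 0 0 0"

```text
t: 7.78
eef_pos: [0.4586, 0.115, 0.1846]
ee_rot: [3.141, 0.002, 0.387]
force: [0.7, 0.7, -1.0]
width: 0.026
```

```bash
python3 -c "
from h import *
to(.4606,.1156,.150,22.3)"
```

```text
t 7.78 pos [0.4586 0.115  0.1846] rot [3.1414e+00 1.7000e-03 3.8730e-01] F [ 0.74  0.72 -1.04] w 0.026
tool delta dx 0.0021 dy 0.0002 dz 0.0346 turn -0.0019 (turn after shift)
```

Request:
apply_moves --pt "-1 0.002 0 0.01 0" --pt "-1 0 0 0.015 0" --pt "-1 0 0 0.01 0" --pt "-1 0 0 0.003 0" --pt "-1 0 0 0 0" --pt "-1 0 0 0 0"

```text
t: 8.28
eef_pos: [0.4612, 0.1157, 0.1475]
ee_rot: [3.141, 0.001, 0.389]
force: [0.7, -0.0, -0.6]
width: 0.0259
```

```bash
python3 - <<'E'
from h import *
from station import eyes,arm
to(.4606,.1156,.140,22.3)
f=eyes.grab_frame("scene")
np.savez("pics/scene4.npz",**{k:f[k] for k in("color","z_map","camera_matrix","extrinsics")})
a=f["color"][240:360,190:350,::-1]; a=cv2.resize(a,None,fx=5,fy=5,interpolation=cv2.INTER_CUBIC)
cv2.imwrite("pics/scene4.png",a)
f=eyes.grab_frame("top")
np.savez("pics/top4.npz",**{k:f[k] for k in("color","z_map","camera_matrix","extrinsics")})
a=f["color"][220:340,160:320,::-1]; a=cv2.resize(a,None,fx=5,fy=5,interpolation=cv2.INTER_CUBIC)
cv2.imwrite("pics/top4.png",a)
E
```

```text
t 8.28 pos [0.4612 0.1157 0.1475] rot [3.1412e+00 5.0000e-04 3.8890e-01] F [ 0.65 -0.04 -0.55] w 0.0259
tool delta dx -0.0006 dy -0.0001 dz 0.0075 turn -0.0003 (turn after shift)
```

View pics/scene4.png

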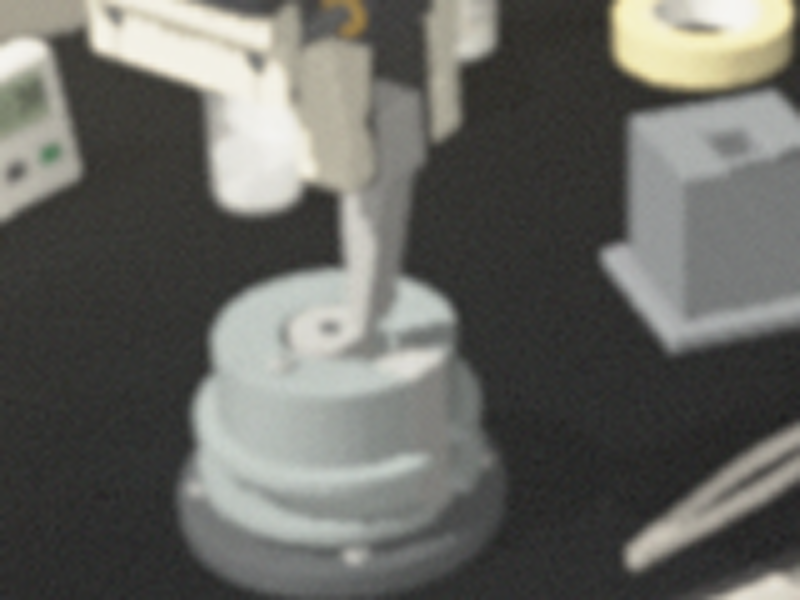

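```bash
cat > ov.py <<'E'
from h import *
def overlay(f,tip,hub,yaw,name,crop,s=5,hyaw=22.3):
    x0,y0,x1,y1=crop
    a=cv2.resize(f["color"][y0:y1,x0:x1,::-1],None,fx=s,fy=s,interpolation=cv2.INTER_CUBIC)
    def R(t): t=np.radians(t);return np.array([[np.cos(t),-np.sin(t),0],[np.sin(t),np.cos(t),0],[0,0,1]])
    def dr(P,o,yw,c):
        p=(proj(f,(np.array(P)/1000)@R(yw).T+o)-[x0,y0]+.5)*s
        cv2.polylines(a,[p.round().astype(np.int32)],False,c,1)
    for y in(-8,8): dr([[-3,y,0],[3,y,0],[3,y,60],[-15,y,60],[-3,y,0]],tip,yaw,(0,0,255))
    for (x,z) in((-3,0),(3,0),(-15,60)): dr([[x,-8,z],[x,8,z]],tip,yaw,(0,0,255))
    for z in(60,88): dr([[-17,-13,z],[7,-13,z],[7,13,z],[-17,13,z],[-17,-13,z]],tip,yaw,(255,0,255))
    dr([[-24,-9.5,72],[-13,-9.5,72],[-13,9.5,72],[-24,9.5,72],[-24,-9.5,72]],hub,hyaw,(0,255,0))
    t=np.linspace(0,2*np.pi,60); dr(np.c_[42*np.cos(t),42*np.sin(t),72+0*t],hub,hyaw,(255,255,0))
    cv2.imwrite(name,a)
E
python3 - <<'E'
from ov import *
f=load("scene4");w=cloud(f)
th=np.radians(22.3);ex=np.array([np.cos(th),np.sin(th)]);ey=np.array([-ex[1],ex[0]])
T=np.array([.4612,.1157]); d=w[...,:2]-T; a=d@ex*1000;b=d@ey*1000;z=w[...,2]*1000
for z0 in range(84,170,6):
    k=(abs(a)<25)&(abs(b)<14)&(abs(z-z0)<3)
    print(z0,k.sum(),np.percentile(a[k],[2,10,50,90,98]).round(1),np.percentile(b[k],[2,10,50,90,98]).round(1))
tip=np.array([*(T+.0058*ex),.082])
overlay(f,tip,np.array([.4827,.1264,0]),22.3,"pics/ov4.png",(190,240,350,360))
E
```

```text
84 18 [2.3 2.5 3.7 6.  9.3] [-5.1 -3.   7.  11.2 12.3]
90 25 [1.  1.6 2.7 8.  9.8] [-3.2 -1.6  6.2 10.5 11.1]
96 26 [-0.8 -0.3  1.6  6.8  8.2] [-5.6 -3.6  8.6 11.9 12.7]
102 26 [-1.2 -0.7  0.7  6.8  7.4] [-5.1 -3.1  7.9 10.9 11.1]
108 32 [-2.6 -2.1 -0.6  7.3 10.6] [-4.5 -1.4  8.  10.4 10.6]
114 36 [-4.5 -3.3 -0.9  7.6  9.6] [-6.3 -2.7  8.6 10.6 11.4]
120 35 [-5.5 -4.9 -2.6  7.2  9.5] [-5.8 -1.7  8.7 11.2 12.3]
126 37 [-6.4 -5.9 -2.6  7.5  9.1] [-5.9 -2.4  8.5 11.  11.5]
132 40 [-7.6 -7.1 -3.8  5.9  7. ] [-5.2 -2.   8.9 11.3 12. ]
138 28 [-9.1 -8.3 -6.3  1.1  3.5] [-4.2 -2.8  7.4 11.1 11.7]
144 23 [-11.6 -11.   -9.6  -8.   -6.3] [-10.7  -8.    2.5  12.2  13. ]
150 31 [-11.1 -10.7  -9.9  -8.6  -8.1] [-13.2 -11.   -0.7  11.4  13.4]
156 39 [-12.7 -12.  -10.3  -8.9  -7.9] [-13.6 -11.4   1.2  11.1  13.3]
162 40 [-12.7 -11.4 -10.2  -8.9  -8. ] [-13.4 -11.6  -0.5  10.5  13.4]
168 70 [-13.1 -11.1  -8.    2.6   5.8] [-13.1 -11.9  -2.   10.7  12.9]
```

View pics/ov4.png

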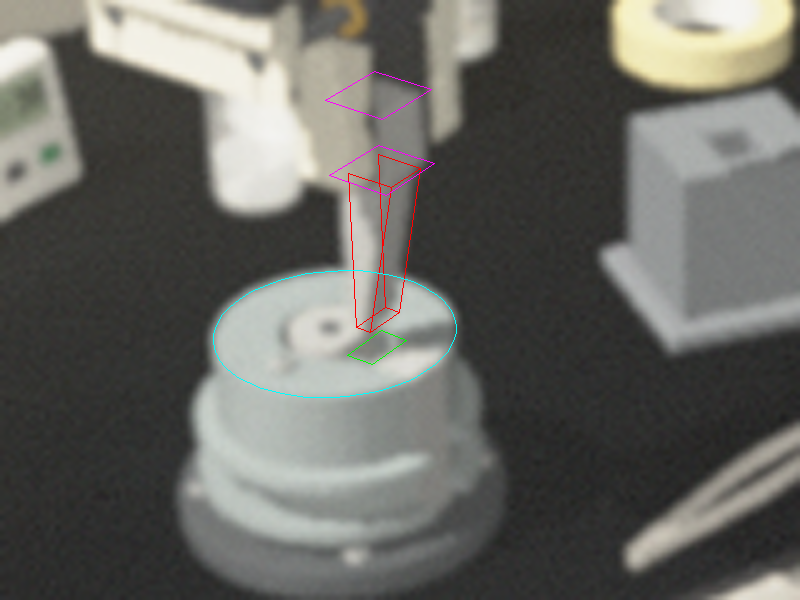

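```bash
python3 - <<'E'
from ov import *
f=load("scene4")
overlay(f,np.array([.4660,.1204,.0815]),np.array([.4827,.1264,0]),22.3,"pics/ov4b.png",(220,250,300,330),s=9)
f=load("top0")
overlay(f,np.array([.5302,-.0765,.01]),np.array([.4839,.1238,0]),-12.2,"pics/ovt.png",(210,240,290,310),s=9)
E
```

View pics/ov4b.png

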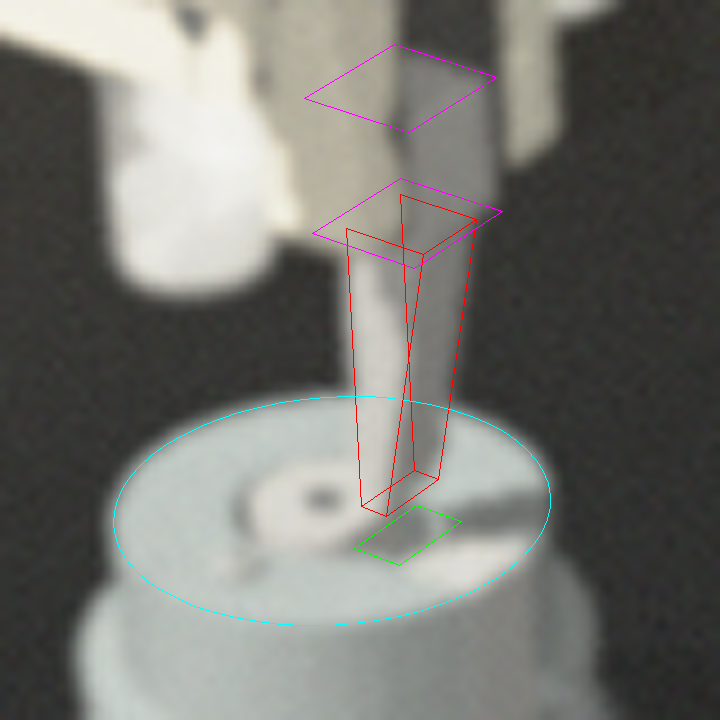

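View pics/ovt.png

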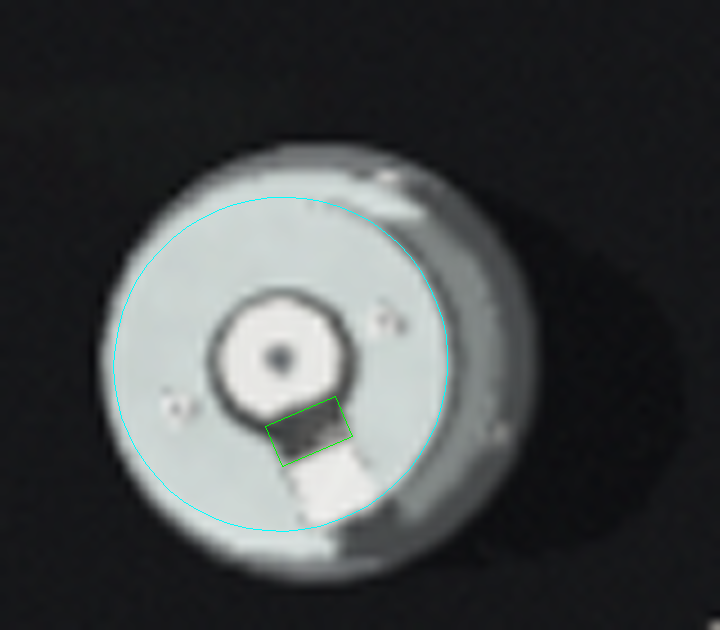

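Request:
apply_moves --pt "-1 -0.0007 0.0006 0.003 0" --pt "-1 0 0 0.004 0" --pt "-1 0 0 0.003 0" --pt "-1 0 0 0.002 0" --pt "-1 0 0 0.001 0" --pt "-1 0 0 0 0"

```text
t: 8.88
eef_pos: [0.4606, 0.1148, 0.1342]
ee_rot: [3.141, 0.001, 0.389]
force: [-0.8, -0.2, -1.4]
width: 0.0261
```

Request:
apply_moves --pt "-1 0 0 0.001 0" --pt "-1 0 0 0.001 0" --pt "-1 0 0 0.001 0"

```text
t: 9.13
eef_pos: [0.4608, 0.115, 0.1315]
ee_rot: [-3.142, -0.0, 0.389]
force: [-0.6, 0.8, -1.3]
width: 0.026
```

Request:
apply_moves --pt "-1 0 0 0.0015 0" --pt "-1 0 0 0.0015 0" --pt "-1 0 0 0.0015 0" --pt "-1 0 0 0.001 0" --pt "-1 0 0 0 0"

```text
t: 9.55
eef_pos: [0.4606, 0.1149, 0.1258]
ee_rot: [3.142, 0.0, 0.389]
force: [0.1, -0.4, -0.8]
width: 0.0259
```

```bash
python3 - <<'E'
from ov import *
from station import eyes,arm
to(.4606,.1156,.140,22.3)
f=eyes.grab_frame("scene")
a=f["color"][260:350,200:320,::-1]; cv2.imwrite("pics/scene5.png",cv2.resize(a,None,fx=6,fy=6,interpolation=cv2.INTER_CUBIC))
E
```

```text
t 9.55 pos [0.4606 0.1149 0.1258] rot [3.1415e+00 4.0000e-04 3.8920e-01] F [ 0.1  -0.4  -0.84] w 0.0259
tool delta dx 0.0003 dy -0.0007 dz -0.0142 turn -0.0001 (turn after shift)
```

View pics/scene5.png

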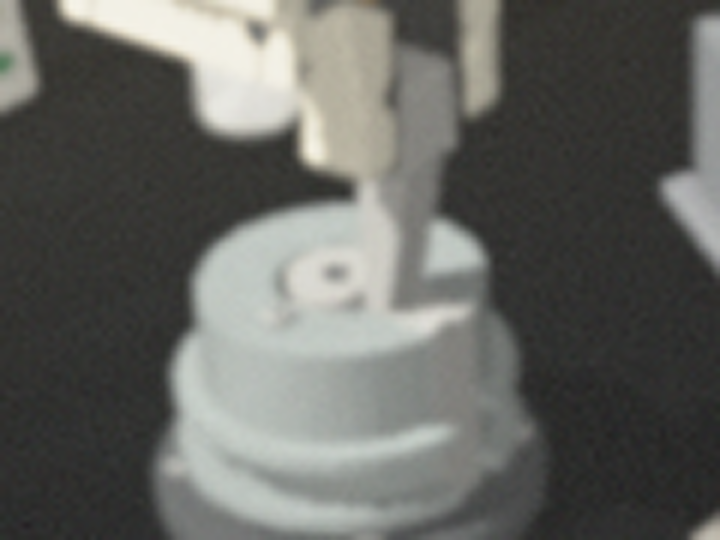

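The tip has entered the keyway, at about (385,305) in the crop between shaft and jaw. I'll keep lowering it gently.

Request:
apply_moves --pt "-1 0 0 0.001 0" --pt "-1 0 0 0.001 0" --pt "-1 0 0 0.001 0" --pt "-1 0 0 0 0"

```text
t: 9.93
eef_pos: [0.4606, 0.1149, 0.1228]
ee_rot: [3.142, 0.0, 0.389]
force: [-0.3, -0.5, -1.0]
width: 0.0261
```

Request:
apply_moves --pt "-1 0 0 0.001 0" --pt "-1 0 0 0.001 0" --pt "-1 0 0 0.001 0" --pt "-1 0 0 0 0"

```text
t: 10.27
eef_pos: [0.461, 0.1151, 0.12]
ee_rot: [-3.142, -0.0, 0.389]
force: [1.5, -0.1, -1.6]
width: 0.026
```

Request:
apply_moves --pt "-0.1 0 0 0 0" --pt "-0.1 0 0 0 0" --pt "-0.1 0 0 0 0" --pt "-0.1 0 0 0 0" --pt "-0.1 0 0 0 0" --pt "-0.1 0 0 0 0"

```text
t: 10.77
eef_pos: [0.4607, 0.115, 0.1201]
ee_rot: [3.142, -0.0, 0.389]
force: [0.5, 0.6, -0.2]
width: 0.0395
```

```bash
python3 - <<'E'
from ov import *
from station import eyes,arm
to(.4606,.1156,.140,22.3)
f=eyes.grab_frame("scene")
np.savez("pics/scene6.npz",**{k:f[k] for k in("color","z_map","camera_matrix","extrinsics")})
a=f["color"][260:350,200:320,::-1]; cv2.imwrite("pics/scene6.png",cv2.resize(a,None,fx=6,fy=6,interpolation=cv2.INTER_CUBIC))
E
```

```text
t 10.77 pos [0.4607 0.115  0.1201] rot [ 3.1416 -0.      0.3893] F [ 0.5   0.57 -0.23] w 0.0395
tool delta dx 0.0001 dy -0.0006 dz -0.0199 turn 0.0001 (turn after shift)
```

View pics/scene6.png

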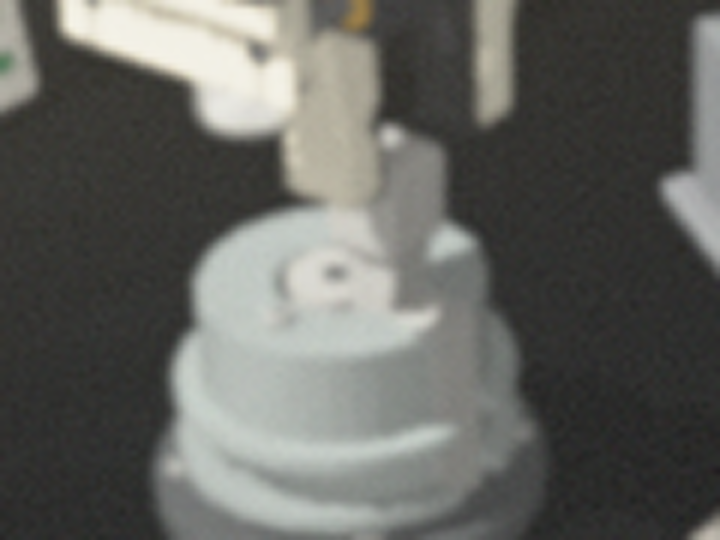

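Request:
apply_moves --pt "0.2 0 0 0 0" --pt "0.2 0 0 -0.005 0" --pt "0.2 0 0 -0.015 0" --pt "0.2 0 0 -0.02 0" --pt "0.2 0 0 -0.015 0" --pt "-1 0 0 0 0" --pt "-1 0 0 0 0" --pt "-1 0 0 0 0" --pt "-1 0 0 0 0" --newtons 20

```text
t: 11.57
eef_pos: [0.4602, 0.1147, 0.1744]
ee_rot: [3.141, 0.001, 0.389]
force: [-0.4, 0.4, -0.2]
width: 0.0317
```

Request:
apply_moves --pt "-1 0 0 0 0" --pt "-1 0 0 0 0" --pt "-1 0 0 0 0" --pt "-1 0 0 0 0" --pt "-1 0 0 0 0" --pt "-1 0 0 0 0"

```text
t: 12.07
eef_pos: [0.4607, 0.1149, 0.175]
ee_rot: [3.142, 0.0, 0.389]
force: [0.8, 0.2, -0.9]
width: 0.0004
```

```bash
python3 - <<'E'
from ov import *
from station import eyes,arm
to(.4606,.1156,.140,22.3)
f=eyes.grab_frame("scene");w=cloud(f)
np.savez("pics/scene7.npz",**{k:f[k] for k in("color","z_map","camera_matrix","extrinsics")})
th=np.radians(22.3);ex=np.array([np.cos(th),np.sin(th)]);ey=np.array([-ex[1],ex[0]])
T=np.array([.4607,.115]); d=w[...,:2]-T; a=d@ex*1000;b=d@ey*1000;z=w[...,2]*1000
for z0 in range(78,140,4):
    k=(abs(a)<25)&(abs(b)<20)&(abs(z-z0)<2)
    if k.sum()>3: print(z0,k.sum(),np.percentile(a[k],[2,10,50,90,98]).round(1),np.percentile(b[k],[2,10,50,90,98]).round(1))
a=f["color"][250:340,200:320,::-1]; cv2.imwrite("pics/scene7.png",cv2.resize(a,None,fx=6,fy=6,interpolation=cv2.INTER_CUBIC))
E
```

```text
t 12.07 pos [0.4607 0.1149 0.175 ] rot [3.1416e+00 2.0000e-04 3.8920e-01] F [ 0.78  0.16 -0.85] w 0.0004
tool delta dx 0.0001 dy -0.0007 dz 0.0350 turn 0.0000 (turn after shift)
78 23 [-1.6 -1.   0.1 10.6 12.2] [-3.3  0.9  9.1 11.8 12.4]
82 26 [-2.8 -2.1  1.1 10.6 12.5] [-6.3 -4.2  7.9 10.5 11.9]
86 18 [-4.  -3.2 -1.5 12.8 14.4] [-4.  -0.3  9.5 10.  11.4]
90 20 [-4.  -3.8 -1.8  8.2 12.3] [-4.3 -1.4  9.4 11.8 12.2]
94 25 [-5.6 -5.1  1.7 13.8 17. ] [-8.1 -0.6 13.8 14.6 15.2]
98 33 [-7.4 -6.1 -4.3  8.5 13.8] [-7.2 -4.7 12.  16.1 16.9]
102 40 [-6.7 -6.4 -2.4 14.4 15.9] [-7.2 -3.5 13.9 16.4 16.7]
106 42 [-6.9 -6.4 -4.9 10.8 14.1] [-8.2 -4.1 12.8 15.4 17. ]
110 41 [-6.9 -6.7 -1.9 12.3 15.8] [-7.8 -3.5 13.4 15.6 16.4]
114 34 [-6.8 -6.4 -3.6 11.6 14.2] [-7.5 -3.3 13.2 15.9 16.5]
118 89 [-6.7 -5.6  2.6 14.2 16.6] [-10.   -7.6   4.6  14.8  16.2]
122 49 [-6.3 -3.3  4.2 13.2 15.6] [-7.9 -5.1  6.1 13.8 15. ]
```

View pics/scene7.png

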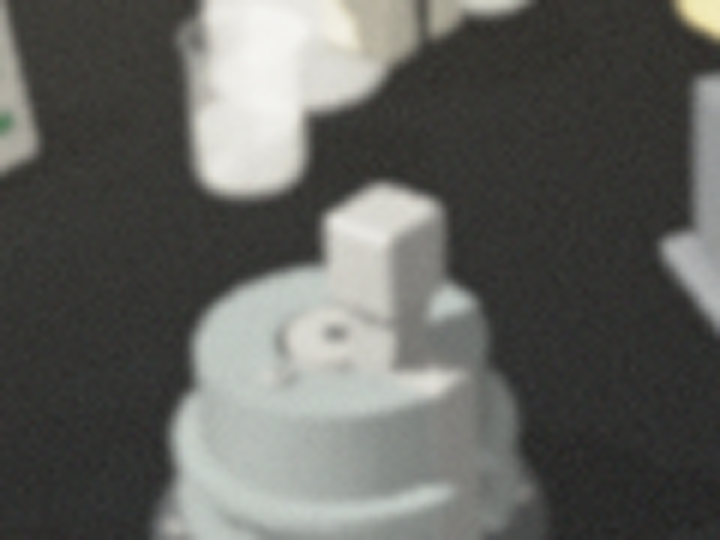

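Request:
apply_moves --pt "-1 0.0045 0 0.01 0" --pt "-1 0 0 0.015 0" --pt "-1 0 0 0.012 0" --pt "-1 0 0 0.006 0" --pt "-1 0 0 0.003 0" --pt "-1 0 0 0.001 0" --pt "-1 0 0 0 0"

```text
t: 12.7
eef_pos: [0.4651, 0.1167, 0.1281]
ee_rot: [3.141, 0.0, 0.389]
force: [0.5, 0.4, -0.2]
width: 0.0005
```

Request:
apply_moves --pt "-1 0 0 0.001 0" --pt "-1 0 0 0.001 0" --pt "-1 0 0 0 0"

```text
t: 12.95
eef_pos: [0.465, 0.1168, 0.1263]
ee_rot: [-3.141, -0.001, 0.389]
force: [0.6, 0.5, 0.1]
width: 0.0006
```

Request:
apply_moves --pt "-1 0 0 0.001 0" --pt "-1 0 0 0.001 0" --pt "-1 0 0 0 0"

```text
t: 13.2
eef_pos: [0.4648, 0.1166, 0.124]
ee_rot: [-3.142, 0.0, 0.389]
force: [-0.6, -0.2, -0.5]
width: 0.0007
```

Request:
apply_moves --pt "-1 0 0 0.001 0" --pt "-1 0 0 0 0"

```text
t: 13.37
eef_pos: [0.4648, 0.1166, 0.1229]
ee_rot: [-3.142, 0.0, 0.389]
force: [-0.5, 0.3, -0.3]
width: 0.0003
```

Request:
apply_moves --pt "-1 0 0 0.0008 0" --pt "-1 0 0 0 0"

```text
t: 13.53
eef_pos: [0.4648, 0.1166, 0.1221]
ee_rot: [3.142, 0.0, 0.389]
force: [1.0, -0.4, -0.3]
width: 0.0006
```

Request:
apply_moves --pt "-1 0 0 0.0007 0" --pt "-1 0 0 0 0"

```text
t: 13.7
eef_pos: [0.4649, 0.1166, 0.1215]
ee_rot: [-3.142, 0.0, 0.389]
force: [-0.2, -0.1, 0.1]
width: 0.0007
```

Request:
apply_moves --pt "-1 0 0 0.0007 0" --pt "-1 0 0 0 0"

```text
t: 13.87
eef_pos: [0.4649, 0.1166, 0.1207]
ee_rot: [3.142, 0.0, 0.389]
force: [-0.0, -0.9, 0.5]
width: 0.0002
```

Request:
apply_moves --pt "-1 0 0 0.0007 0" --pt "-1 0 0 0 0"

```text
t: 14.03
eef_pos: [0.465, 0.1167, 0.1202]
ee_rot: [3.142, -0.0, 0.389]
force: [0.3, -0.5, -0.1]
width: 0.0005
```

Request:
apply_moves --pt "-1 0 0 0.0007 0" --pt "-1 0 0 0 0"

```text
t: 14.2
eef_pos: [0.465, 0.1166, 0.1197]
ee_rot: [3.141, -0.0, 0.389]
force: [-1.5, -0.3, 4.0]
width: 0.0006
```

Request:
apply_moves --pt "-1 0 0 0.0007 0" --pt "-1 0 0 0 0"

```text
t: 14.37
eef_pos: [0.465, 0.1166, 0.1192]
ee_rot: [3.141, -0.0, 0.389]
force: [-1.4, -1.7, 6.5]
width: 0.0006
```

Request:
apply_moves --pt "-1 0 0 0.0007 0" --pt "-1 0 0 0 0"

```text
t: 14.53
eef_pos: [0.4651, 0.1166, 0.1187]
ee_rot: [3.141, -0.0, 0.39]
force: [-2.2, -1.0, 7.6]
width: 0.0005
```

Request:
apply_moves --pt "-1 0 0 0.0007 0" --pt "-1 0 0 0 0"

```text
t: 14.7
eef_pos: [0.4651, 0.1165, 0.1182]
ee_rot: [3.141, -0.001, 0.39]
force: [-3.0, -2.3, 10.2]
width: 0.0004
```

Request:
apply_moves --pt "-1 0 0 0.0007 0" --pt "-1 0 0 0 0"

```text
t: 14.87
eef_pos: [0.4652, 0.1165, 0.1178]
ee_rot: [3.141, -0.001, 0.39]
force: [-4.8, -0.9, 12.9]
width: 0.0005
```

Request:
apply_moves --pt "-1 0 0 0 0" --pt "-1 0 0 0 0" --pt "-1 0 0 0 0"

```text
t: 15.12
eef_pos: [0.4651, 0.1165, 0.1177]
ee_rot: [3.141, -0.001, 0.39]
force: [-4.9, -0.3, 12.8]
width: 0.0008
```

Request:
apply_moves --pt "-1 0 0 0.0004 0" --pt "-1 0 0 0 0" --pt "-1 0 0 0 0"

```text
t: 15.37
eef_pos: [0.4652, 0.1165, 0.1175]
ee_rot: [3.141, -0.001, 0.39]
force: [-4.1, -1.2, 14.6]
width: 0.001
```

Request:
apply_moves --pt "-1 0 0 -0.0015 0" --pt "-1 0 0 0 0" --pt "-1 0 0 0 0"

```text
t: 15.62
eef_pos: [0.4649, 0.1167, 0.1177]
ee_rot: [-3.141, -0.0, 0.389]
force: [0.7, 0.1, 1.7]
width: 0.0005
```

Request:
apply_moves --pt "-1 0 0 -0.001 0" --pt "-1 0 0 0 0" --pt "-1 0 0 0 0"

```text
t: 15.87
eef_pos: [0.4648, 0.1166, 0.1186]
ee_rot: [3.142, 0.0, 0.389]
force: [-0.3, -0.9, -0.6]
width: 0.0001
```

Request:
apply_moves --pt "-1 0 0 -0.003 0" --pt "-1 0 0 0 0" --pt "-1 0 0 0 0"

```text
t: 16.12
eef_pos: [0.465, 0.1167, 0.1219]
ee_rot: [-3.142, -0.0, 0.389]
force: [0.2, -0.0, -0.4]
width: 0.0006
```

Request:
apply_moves --pt "-1 0 0 -0.01 0" --pt "-1 0 0 -0.02 0" --pt "-1 0 0 -0.03 0" --pt "-1 0 0 -0.03 0" --pt "-1 0 0 -0.02 0" --pt "-1 -0.02 0.02 -0.01 0" --pt "-1 -0.02 0.03 0 0" --pt "-1 -0.01 0.03 0 0" --pt "-1 0 0.03 0 0" --pt "-1 0 0.02 0 0" --pt "-1 0 0 0 0" --pt "-1 0 0 0 0"

```text
t: 17.12
eef_pos: [0.468, -0.0235, 0.2416]
ee_rot: [-3.141, 0.0, 0.387]
force: [-0.3, -0.4, 0.4]
width: 0.0006
```

```bash
python3 - <<'E'
from ov import *
from station import eyes,arm
to(.4606,.1156,.140,22.3)
f=eyes.grab_frame("scene");w=cloud(f)
th=np.radians(22.3);ex=np.array([np.cos(th),np.sin(th)]);ey=np.array([-ex[1],ex[0]])
T=np.array([.4607,.115]); d=w[...,:2]-T; a=d@ex*1000;b=d@ey*1000;z=w[...,2]*1000
k=(abs(a-3)<9)&(abs(b-2)<9)&(z>108); print("head top z",np.percentile(z[k],[10,50,90]))
for z0 in(94,100,106,112):
    k=(abs(a)<25)&(abs(b)<20)&(abs(z-z0)<3); print(z0,np.percentile(a[k],[2,10]).round(1),np.percentile(b[k],[90,98]).round(1))
cv2.imwrite("pics/scene8f.png",f["color"][:,:,::-1])
a=f["color"][250:340,200:320,::-1]; cv2.imwrite("pics/scene8.png",cv2.resize(a,None,fx=6,fy=6,interpolation=cv2.INTER_CUBIC))
f=eyes.grab_frame("top"); cv2.imwrite("pics/top8.png",f["color"][:,:,::-1])
E
```

```text
t 17.12 pos [ 0.468  -0.0235  0.2416] rot [-3.1415e+00  4.0000e-04  3.8670e-01] F [-0.25 -0.43  0.45] w 0.0006
tool delta dx 0.0456 dy -0.1316 dz 0.1016 turn -0.0025 (turn after shift)
head top z [111.79626313 116.98920309 118.36572774]
94 [-7.  -6.5] [15.9 16.5]
100 [-6.9 -6.4] [15.7 16.7]
106 [-7.4 -6.6] [16.1 16.9]
112 [-7.  -6.3] [15.2 16.1]
```

View pics/scene8.png

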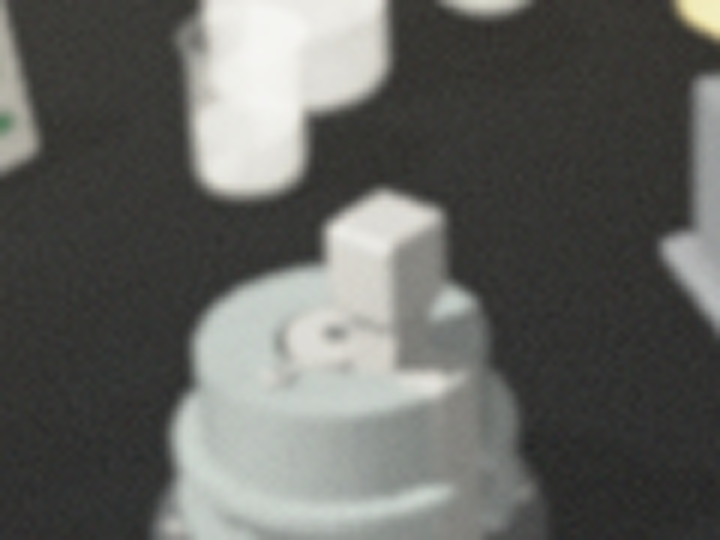

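View pics/top8.png

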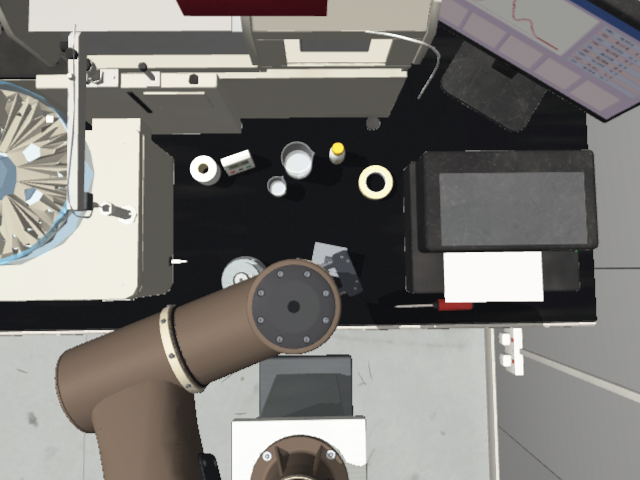

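The key stands upright in the hub at about (385,270) in the crop, with its head top at about z 117.5 mm. The bystanders haven't moved and the arm is clear, so I'm handing in.

```bash
python3 -c "
from station import job
print(job.job_done())"
```

```text
the job is handed in; nothing more can be done
None
```

The key is wedged in the hub, standing upright and let go. I handed the job in at about 17 s; it reports no verdict.

**What I did:** I lifted the key out of its stand and turned it so its slanted face met the jaw. I lowered the tip 18 mm into the keyway and let go, and it sank on its own to about 40 mm. Then I pressed the head down with closed fingers, in steps of 0.7 mm or less. The push rose to 12.8 N, which held steady, and then to 14.6 N. That last reading was the highest push, well under the 20 N limit.

**Last checks:**
- **Tightness:** The key sank about 2.4 mm under the press and stayed there when I unloaded it. It held still at 14.6 N. I did not press again to find the exact force that moves it.
- **Position:** The head top is at about z 117.5 mm, which puts the tip about 42 mm below the mouth, within the 20–48 mm range.
- **Surroundings:** The last pictures show the key upright, the bystanders where they were, and the arm clear of everything.

**Disagreements:**
- **Cameras:** The two cameras differed by about 3–4 mm in y, so I used their average and corrected it with the key in the gripper, just above the keyway.
- **Push force:** It rose about 5 N per mm, steeper than the stated 1–3 N per mm. I did not find out why; give in the arm may be part of it.
- **Sideways force:** It reached about 5 N during the press and was gone after unloading.

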